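Push the brass ingot through the return-box flap

TASK

On the jeweller's bench, push the brass ingot along its lane so that it swings the blue flap open and goes right through, down the chute into the return box, then draw back so the flap hangs shut behind it. Only push the ingot, do not lift it; leave the silver ingot, the jar and the hammer where they are.

Things in the scene. Friction and masses are not known exactly. Their poses are not given: they have to be found in the camera images.
- return_box: Fixed two-lane wooden metal return box. Origin: underside, in the plane of the flaps, midway between the lanes; x points into the box (pushing direction), y left, z up. x -200..0 mm: level steel deck 90 mm above the bench, two lanes 54 mm wide, centre lines y = +50 and -50, wooden guides 12 mm high, rear end open. x 0..166: box 172 mm wide, clear roof 137..142 mm above the bench.
- left_mouth (a point): Point on the deck under the left flap, mid-lane (box x = 0, y = +50 mm, 90 mm above the bench); axes as the box. Roof front edge above it: x = -4 mm, underside 47 mm above the deck; side walls begin at x = -2. Inside, from x = 3, a 45 degree chute drops to a bin floor 20 mm above the bench: an ingot whose rear end is pushed to x = 0 tips and slides down by itself.
- right_mouth (a point): The same point under the right flap (box x = 0, y = -50 mm, 90 mm above the bench), same roof, walls and chute. Axes as the box.
- flap_left (a joint): Left blue flap, 50 mm wide, 35 mm high, 3 mm thick, 80 g, hung from a hinge 40 mm above the deck at the mouth; 0 = hanging shut (2 to 3 mm above the deck), grows as its lower edge swings inward (rad), stop at 1.4. Falls shut by itself within a second; does not swing outward. An ingot beneath it holds it at about 1 rad.
- flap_right (a joint): Right blue flap, same as the left.
- brass_ingot_centre (a point): Centre of the loose brass-yellow ingot, 70 mm long (its x axis, about along the lane), 40 mm wide, 22 mm high, about 0.45 kg; lies flat in one of the two lanes, left or right, in front of that lane's flap.
- silver_ingot_centre (a point): Centre of the loose silver-grey ingot of the same size, waiting in the other lane; to be left alone.
- flux_jar_centre (a point): Centre (half-way up) of an amber jar with black cap standing on the bench left of the box, 52 mm diameter, 75 mm high; bystander.
- hammer: Hammer lying on the bench right of the box, about 200 mm long along its x axis; bystander.
- brass_ingot: The same brass ingot; origin at the centre of its underside, axes as above.
Mind the look-alikes: they are no part of the job. There is more than one size of the brass_ingot; the job needs the largest.

How it is judged:
By the outcome, as a careful person would: the job done as asked, in the order asked, and still so for the second after the job is handed in, with the robot touching nothing.
It also fails if it takes over 34 s, if anything falls off the work surface, if the arm or the gripper's body presses on something with over 40 N, if the wrist force passes 120 N, or if a joint passes its speed limit or range.

ROBOT

A 6-joint arm with a two-finger parallel gripper is mounted at the origin on the work surface. World frame = base frame: x ahead of the robot, y to its left, z up, the work surface at z = 0. Lengths are in m, angles in rad, forces in N, time in s.
With the tool pointing down it reaches from about 0.425 to 0.95 m from the base axis. Payload 14.7 kg.
Tool frame: the origin (TCP) lies midway between the tips of the shut fingers; the grasp point (between the pads) lies bot.grip_depth behind it (bot.grip_depth is the distance from the TCP to the grasp point, in m); z points along the fingers, y is the line along which they close (so a half turn about z gives the same grasp; the last joint's range is limited). The gripper opens to 85 mm and grips with 20 to 120 N. Pads are 22 mm wide; open, the fingers measure 114 mm over their backs; the gripper's body (76 mm by 85 mm) begins 54 mm behind the grasp point. The pads swing forward as they close: fully open they stand 13 mm farther back than shut.
Start: joints at [-1.197, 0.48, 1.596, -0, 1.065, -0.047], TCP at [0.266, -0.593, 0.231] pointing down, gripper open.
Joint ranges: [-2.75, 2.75], [-0.82, 2.05], [0.23, 2.67], [-1.56, 4.7], [0.09, 2.69], [-2.92, 2.92]. Speed limits (rad/s): [1.89, 1.89, 2.39, 3.01, 3.01, 3.01].

INTERFACE

Orientations are given as a unit quaternion [w, x, y, z].
In Python, from cell import bot, optics, spotter gives the robot as it stands. The module is installed in compiled form; this text tells all that it offers.
- The arm moves only by the tool drive_tool, never from a script. Its argument "steps" is a list of rows, each a list of 7 numbers: the shift along the world's x, y, z in m, then the turn, a rotation vector about the world's x, y, z in degrees, then the gripper's target within -1 to 1 (shut at 1, half-way at 0, fully open at -1). A call has 1 to 8 rows; each row is the pose to reach, as a shift and turn from the pose commanded when the call began; what a row does not reach only later rows make up. A row lasts 1/8 s, in which the tool goes at most 62.5 mm and 10.7 degrees, less where a joint would pass 70% of its speed; a pose out of reach is approached as far as the arm can. A call with a gripper value outside its range is refused whole. The fingers move at their own pace and stop on an object; "squeeze" is the grip in N (left out, the last holds). Time passes only in rows, so rows that repeat a pose let the fingers close. It gives the time, the measured TCP pose, the force, the opening and the grip force at its end, in the units of the state.
- bot.state(): the state, without advancing time (a new reading comes with each control period).
- optics.read_camera(name): name is "scene" or "side" or "wrist"; returns a dict with "frame" (384x512x3 uint8, red, green, blue), "range_z" (384x512 float32, m along the optical axis (not along the pixel's ray), 0 where there is no reading), "fx", "fy", "cx", "cy" (pixels), "R" (3x3) and "t" (3): a world point X has camera coordinates R X + t. Camera axes: x right, y down, z forward; pixel columns grow to the right and rows downward; lengths in m; the calibration is good to about 2 mm. A picture is of the moment at which its call begins.
- bot.close_job(): hands the job in; it is judged then, once.
Trained networks look in a picture, given as the dict that the camera call returned (one of the last four; its "shot" number tells which), for a name from the list of things; names that differ only in an ending like _2 or _b are one class to them, and where a whole thing is asked for, a point or a joint stands for the part that bears it (a point fixed in the world has none). Each returns a list of dicts, best first, with "confidence" (0 to 1); they miss things now and then, are a little off and sometimes report something else, mostly with a low value. They report only what shows in the picture. A call takes as long as a camera call. They do not tell look-alikes from the thing itself.
- spotter.look_for(label, picture): "xyz" ([x, y, z] in m, in world coordinates, good to about 4 mm: the middle of the surface that is visible of it).
- spotter.pinpoint(label, picture): "xyz" ([x, y, z] in m, in world coordinates, good to about 4 mm: a listed point, or the origin of a listed thing).
The state is a dict: "clock": time; "joint_pos": joint angles; "qvel": joint speeds; "effort": joint torques, N m; "position": TCP position; "tcp_rot": TCP orientation; "force": force on the tool from outside, world axes, zero at the start; "moment": the same for the moment, N m; "width": opening from 0.0 (shut) to 1.0 (fully open); "gripper_force": force on a finger pad.
Only numpy, scipy, OpenCV 4.12 (cv2) and the standard library are available. Lean on these libraries where they do the work, as an engineer would, in place of code of your own. Each camera call takes 0.05 s, during which the arm holds its last target. There are 200 camera calls.

## Working session

There is one attempt and no reset: what is moved stays moved. The work goes in short steps, Python scripts to look and compute and a tool call to move; the robot and the scene stay as the last step left them, time stands still between calls to the robot, and variables do not carry over. Pictures are saved under pics/ and viewed, at most 10 in all, crops included, and the job is handed in when it is done.

Besides the shell and the picture viewer there is one more tool, called after "Emit:" by a JSON object that holds its "op" and its "data", one argument or row to a line. drive_tool: Moves the arm, as the interface text tells. Its arguments: {"type":"object","properties":{"steps":{"type":"array"},"squeeze":{"type":"number"}},"required":["steps"]}

```bash
mkdir -p pics; cat > h.py <<'E'
import numpy as np, cv2
from cell import bot, optics, spotter
def save(p,name): cv2.imwrite('pics/'+name+'.png',p['frame'][:,:,::-1])
def world(p,u,v):
    z=p['range_z'][v,u]; c=np.array([(u-p['cx'])/p['fx']*z,(v-p['cy'])/p['fy']*z,z]); return p['R'].T@(c-p['t'])
E
python3 - <<'E'
from h import *
for n in ['scene','side']:
    p=optics.read_camera(n); save(p,n+'0')
    for l in ['return_box','left_mouth','right_mouth','flap_left','brass_ingot_centre','brass_ingot','silver_ingot_centre','flux_jar_centre','hammer']:
        print(n,l,[(np.round(d['xyz'],3).tolist(),round(d['confidence'],2)) for d in spotter.pinpoint(l,p)][:4])
    
a=cv2.imread('pics/scene0.png');b=cv2.imread('pics/side0.png')
cv2.imwrite('pics/both.png',cv2.resize(np.vstack([a,b]),None,fx=.78,fy=.78))
print(bot.state(),bot.grip_depth)
E
```

```text
scene return_box []
scene left_mouth []
scene right_mouth [([0.535, 0.035, 0.1], 0.41)]Traceback (most recent call last):
  File "<stdin>", line 5, in <module>
ValueError: it knows: brass_ingot, brass_ingot_centre, flux_jar_centre, hammer, left_mouth, return_box, right_mouth, silver_ingot_centre
```

```bash

python3 - <<'E'
from h import *
for n in ['scene','side']:
    p=optics.read_camera(n); save(p,n+'0')
    for l in ['return_box','left_mouth','right_mouth','brass_ingot_centre','brass_ingot','silver_ingot_centre','flux_jar_centre','hammer']:
        print(n,l,[(np.round(d['xyz'],3).tolist(),round(d['confidence'],2)) for d in spotter.pinpoint(l,p)][:4])
    np.savez(n+'0.npz',**{k:p[k] for k in ['frame','range_z','fx','fy','cx','cy','R','t']})
a=cv2.imread('pics/scene0.png');b=cv2.imread('pics/side0.png')
cv2.imwrite('pics/both.png',cv2.resize(np.vstack([a,b]),None,fx=.78,fy=.78))
s=bot.state();print(s['clock'],s['position'],s['tcp_rot'],s['width'],bot.grip_depth)
E
```

```text
scene return_box []
scene left_mouth []
scene right_mouth []
scene brass_ingot_centre [([0.577, 0.122, 0.102], 0.79), ([0.432, 0.264, 0.009], 0.68), ([0.523, 0.283, 0.009], 0.66)]
scene brass_ingot [([0.581, 0.117, 0.088], 0.61), ([0.43, 0.266, 0.0], 0.58)]
scene silver_ingot_centre [([0.534, 0.034, 0.101], 0.56)]
scene flux_jar_centre [([0.627, 0.234, 0.038], 0.75)]
scene hammer [([0.555, -0.144, -0.002], 0.63)]
side return_box [([0.655, 0.06, 0.002], 0.59)]
side left_mouth [([0.659, 0.11, 0.084], 0.9), ([0.579, 0.124, 0.086], 0.66), ([0.536, 0.033, 0.103], 0.2)]
side right_mouth [([0.646, 0.012, 0.087], 0.78)]
side brass_ingot_centre [([0.581, 0.119, 0.101], 0.84), ([0.527, 0.285, 0.01], 0.62), ([0.43, 0.268, 0.006], 0.56)]
side brass_ingot [([0.578, 0.121, 0.086], 0.97), ([0.434, 0.268, 0.002], 0.81), ([0.525, 0.279, 0.002], 0.56)]
side silver_ingot_centre [([0.533, 0.034, 0.1], 0.91)]
side flux_jar_centre [([0.629, 0.231, 0.036], 0.82)]
side hammer [([0.554, -0.148, -0.001], 0.81), ([0.655, 0.062, 0.001], 0.55)]
1.1 [ 0.26551781 -0.59326626  0.23129078] [-1.43671582e-05  9.77944836e-01  2.08863344e-01 -1.97602580e-05] 0.9955980658032937 0.0187
```

View pics/scene0.png

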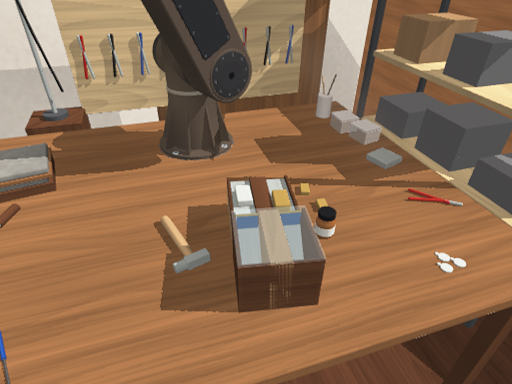

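View pics/side0.png

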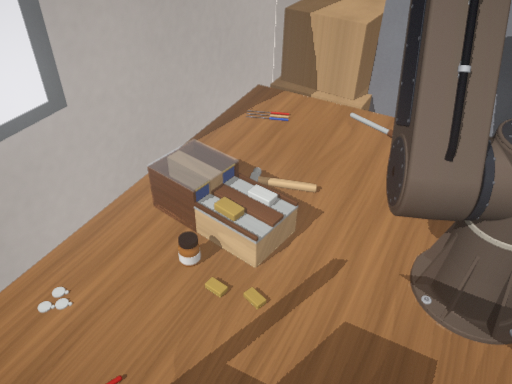

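The brass ingot lies in the left lane: about (281,198) in the scene view and (229,209) in the side view. The silver one is in the right lane at side (262,195). Two smaller brass look-alikes lie on the bench at side (217,287) and (255,298). Next I fit the box yaw and the ingot.

```bash

python3 - <<'E'
from h import *
for n in ['side','scene']:
    p=np.load(n+'0.npz'); H,W=p['range_z'].shape
    v,u=np.mgrid[:H,:W]; z=p['range_z']
    c=np.stack([(u-p['cx'])/p['fx']*z,(v-p['cy'])/p['fy']*z,z],-1); X=(c-p['t'])@p['R']
    hsv=cv2.cvtColor(p['frame'],cv2.COLOR_RGB2HSV)
    reg=(z>0)&(X[...,0]>.4)&(X[...,0]<.72)&(X[...,1]>-.05)&(X[...,1]<.18)
    def rect(m,l):
        q=X[m]; 
        if len(q)<8: print(n,l,len(q));return
        r=cv2.minAreaRect((q[:,:2]*1000).astype(np.float32)); print(n,l,len(q),np.round(r[0],1),np.round(r[1],1),round(r[2],1),'z',np.round(np.percentile(q[:,2],[10,50,90]),3))
    Z=X[...,2]
    rect(reg&(Z>.084)&(Z<.106)&(X[...,0]<.64),'deck+guides')
    rect(reg&(Z>.097)&(Z<.106)&(X[...,0]<.64),'guides')
    br=reg&(hsv[...,0]>18)&(hsv[...,0]<32)&(hsv[...,1]>130)&(X[...,1]>.06)
    rect(br&(Z>.106)&(Z<.118),'brass top'); 
    rect(reg&(Z>.106)&(Z<.118)&(X[...,1]<.07)&(X[...,0]<.6),'silver top')
    bl=reg&(hsv[...,0]>105)&(hsv[...,0]<125)&(hsv[...,1]>150); rect(bl&(X[...,1]>.06),'flapL'); rect(bl&(X[...,1]<.06),'flapR')
    rect(reg&(Z>.125)&(Z<.15),'roof')
E
```

```text
side deck+guides 2994 [556.1  81.3] [175.2 200.3] 79.8 z [0.089 0.097 0.103]
side guides 1504 [556.3  81.3] [175.2 199.7] 79.8 z [0.099 0.102 0.104]
side brass top 15 [581.5 124. ] [37.1 61.8] 80.5 z [0.107 0.112 0.114]
side silver top 302 [535.6  38. ] [43.5 71.7] 84.5 z [0.108 0.112 0.113]
side flapL 0
side flapR 0
side roof 1269 [690.5  56. ] [176.9  84.3] 81.3 z [0.134 0.142 0.144]
scene deck+guides 1405 [545.   82.5] [171.8 183. ] 79.3 z [0.091 0.102 0.104]
scene guides 855 [545.2  82.5] [171.8 179.7] 79.3 z [0.101 0.103 0.104]
scene brass top 241 [583.7 120.4] [36.9 66.3] 77.4 z [0.111 0.113 0.114]
scene silver top 264 [533.5  36.6] [40.  69.9] 80.9 z [0.11  0.113 0.114]
scene flapL 0
scene flapR 0
scene roof 1628 [690.9  55. ] [173.   88.7] 80.2 z [0.142 0.143 0.144]
```

Emit:
{"op": "drive_tool", "data": {
  "steps": [
    [0.03,0.05,0.03,0,0,0,1],
    [0.06,0.1,0.05,0,0,0,1],
    [0.09,0.16,0.05,0,0,0,1],
    [0.12,0.22,0.05,0,0,0,1],
    [0.15,0.28,0.05,0,0,0,1],
    [0.17,0.34,0.05,0,0,0,1],
    [0.19,0.4,0.05,0,0,0,1],
    [0.2,0.46,0.05,0,0,0,1]
  ]
}}

```text
clock: 2.1
position: [0.4632, -0.1465, 0.2815]
tcp_rot: [0.0, 0.978, 0.209, 0.0]
force: [1.6, -0.3, 1.0]
width: -0.001
gripper_force: 0.0
```

```bash

python3 - <<'E'
from h import *
from scipy.spatial.transform import Rotation as R
s=bot.state();print(s['position'],s['joint_pos'])
q=s['tcp_rot']; R0=R.from_quat([q[1],q[2],q[3],q[0]]); x=R0.as_matrix()[:,0]
yaw=np.arctan2(x[1],x[0]); e=np.radians(-10.2)
T=R.from_rotvec(np.radians(30)*np.array([np.sin(e),-np.cos(e),0]))*R.from_euler('z',e-yaw)
print(np.degrees(yaw),T.as_rotvec(degrees=True)); print((T*R0).as_matrix())
E
```

```text
[ 0.46316505 -0.14645953  0.28153223] [-3.68738826e-01  1.94054186e-01  1.89889061e+00  8.68955898e-05
  1.04772050e+00  7.81332740e-01]
24.10328023675754 [  3.68471941 -30.2204815  -33.5066163 ]
[[ 8.51990499e-01 -1.77382968e-01  4.92592603e-01]
 [-1.53297287e-01 -9.84141762e-01 -8.92464786e-02]
 [ 5.00611757e-01  5.24042461e-04 -8.65671759e-01]]
```

Emit:
{"op": "drive_tool", "data": {
  "steps": [
    [0.01,0.05,0.0,0.6,-5,-5.5,1],
    [0.02,0.1,0.0,1.2,-10,-11,1],
    [0.03,0.15,0.0,1.8,-15,-16.7,1],
    [0.04,0.2,0.0,2.5,-20,-22.3,1],
    [0.05,0.24,-0.02,3.1,-25,-28,1],
    [0.054,0.268,-0.05,3.7,-30.2,-33.5,1],
    [0.054,0.268,-0.08,3.7,-30.2,-33.5,1],
    [0.054,0.268,-0.08,3.7,-30.2,-33.5,1]
  ]
}}

```text
clock: 3.1
position: [0.5196, 0.096, 0.2226]
tcp_rot: [0.038, 0.965, -0.077, 0.247]
force: [0.4, 0.3, 0.2]
width: 0.002
gripper_force: 0.0
```

```bash

python3 - <<'E'
from h import *
from scipy.spatial.transform import Rotation as R
s=bot.state();q=s['tcp_rot'];print(s['position'],s['joint_pos']);print(R.from_quat([q[1],q[2],q[3],q[0]]).as_matrix().round(3))
for n in ['side','scene','wrist']:
    p=optics.read_camera(n); 
    for l in ['brass_ingot_centre','left_mouth','silver_ingot_centre']: print(n,l,[(np.round(d['xyz'],3).tolist(),round(d['confidence'],2)) for d in spotter.pinpoint(l,p)][:3])
    if n=='wrist': save(p,'w1')
    if n=='side': cv2.imwrite('pics/s1.png',cv2.resize(p['frame'][130:290,130:330,::-1],None,fx=3,fy=3))
E
```

```text
[0.51961898 0.09600755 0.22258713] [ 0.29689777  0.17390286  2.25364474 -0.75615684  0.36279977  2.69301985]
[[ 0.867 -0.167  0.47 ]
 [-0.129 -0.985 -0.111]
 [ 0.482  0.035 -0.876]]
side brass_ingot_centre [([0.583, 0.12, 0.102], 0.8), ([0.524, 0.284, 0.011], 0.8), ([0.431, 0.27, 0.003], 0.75)]
side left_mouth [([0.662, 0.11, 0.089], 0.63)]
side silver_ingot_centre [([0.531, 0.033, 0.099], 0.67)]
scene brass_ingot_centre [([0.431, 0.264, 0.007], 0.58), ([0.52, 0.285, 0.009], 0.56), ([0.581, 0.125, 0.105], 0.5)]
scene left_mouth []
scene silver_ingot_centre [([0.537, 0.035, 0.099], 0.73)]
wrist brass_ingot_centre [([0.526, 0.283, 0.005], 0.97), ([0.583, 0.12, 0.102], 0.62)]
wrist left_mouth [([0.663, 0.111, 0.086], 0.69)]
wrist silver_ingot_centre [([0.529, 0.035, 0.101], 0.88), ([0.553, -0.14, 0.003], 0.62)]
```

View pics/s1.png

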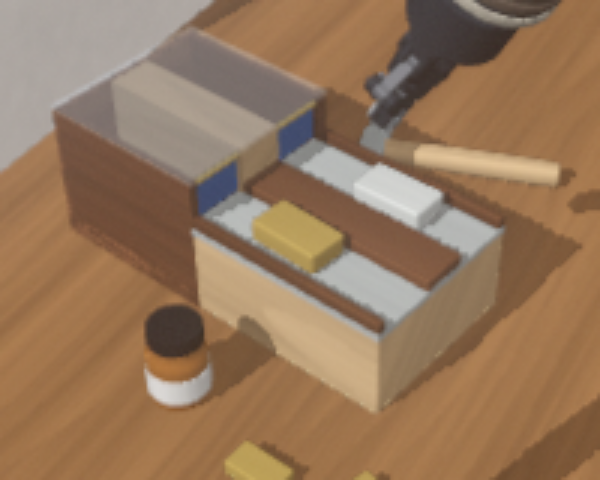

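View pics/w1.png

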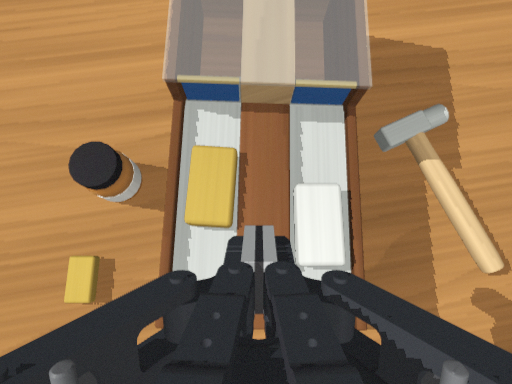

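The tool is above the lane's rear and both flaps hang shut (wrist view (212,90) and (320,95)). The brass ingot is at (212,186), clear on its lane. Joint 6 is near its limit, so I'll use less tilt at the start and move over the lane.

Emit:
{"op": "drive_tool", "data": {
  "steps": [
    [0,0.0,0,0.9,5,0,1],
    [0,0.0,0,1.8,9.8,0,1],
    [0,0.0,0,1.8,9.8,0,1]
  ]
}}

```text
clock: 4.08
position: [0.5212, 0.0949, 0.2235]
tcp_rot: [0.029, 0.983, -0.078, 0.162]
force: [-0.1, -0.3, 0.6]
width: -0.001
gripper_force: 0.0
```

```bash
cat > st.py <<'E'
from h import *
from scipy.spatial.transform import Rotation as R
s=bot.state();q=s['tcp_rot'];P=s['position'];M=R.from_quat([q[1],q[2],q[3],q[0]]).as_matrix()
e=np.array([.984,-.177]);l=np.array([.177,.984]);d=P[:2]-[.662,.112]
print(s['clock'],P.round(4),'s,lat mm',(d@e*1000).round(1),(d@l*1000).round(1),'q',s['joint_pos'].round(2),'F',s['force'])
print('tilt',np.degrees(np.arccos(-M[2,2])).round(1),'tilt dir',np.degrees(np.arctan2(M[1,2],M[0,2])).round(1),'y-axis dir',np.degrees(np.arctan2(-M[1,1],-M[0,1])).round(1),'yz',M[2,1].round(3))
E
python3 st.py
```

```text
4.075 [0.5212 0.0949 0.2235] s,lat mm -135.6 -41.7 q [ 0.23  0.2   2.12 -0.3   0.54  2.19] F [-0.0755576  -0.31899261  0.59827324]
tilt 19.0 tilt dir -14.8 y-axis dir 80.7 yz 0.032
```

Emit:
{"op": "drive_tool", "data": {
  "steps": [
    [-0.001,0.02,0,0,0,0,1],
    [-0.002,0.04,0,0,0,0,1],
    [-0.002,0.04,-0.03,0,0,0,1],
    [-0.002,0.04,-0.06,0,0,0,1],
    [-0.002,0.04,-0.085,0,0,0,1],
    [-0.002,0.04,-0.105,0,0,0,1],
    [-0.002,0.04,-0.105,0,0,0,1]
  ]
}}

```text
clock: 4.95
position: [0.5158, 0.1349, 0.1163]
tcp_rot: [0.03, 0.984, -0.076, 0.16]
force: [0.1, -0.1, -0.7]
width: 0.0
gripper_force: 0.0
```

```bash
python3 st.py; python3 - <<'E'
from h import *
p=optics.read_camera('wrist'); save(p,'w2')
E
```

```text
4.95 [0.5158 0.1349 0.1163] s,lat mm -147.9 -3.3 q [ 0.32  0.4   2.2  -0.61  0.32  2.61] F [ 0.08097713 -0.14516937 -0.66630567]
tilt 18.8 tilt dir -15.1 y-axis dir 80.8 yz 0.035
```

View pics/w2.png

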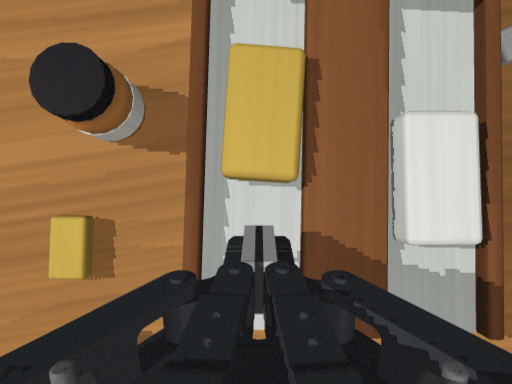

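The fingers sit centred behind the brass ingot (ingot at (263,112), tips at (258,235)). I'll descend and push.

Emit:
{"op": "drive_tool", "data": {
  "steps": [
    [0,0,-0.019,0,0,0,1],
    [0,0,-0.019,0,0,0,1],
    [0.012,-0.002,-0.019,0,0,0,1],
    [0.024,-0.004,-0.019,0,0,0,1],
    [0.036,-0.006,-0.019,0,0,0,1],
    [0.047,-0.0085,-0.019,0,0,0,1],
    [0.059,-0.0105,-0.019,0,0,0,1],
    [0.059,-0.0105,-0.019,0,0,0,1]
  ]
}}

```text
clock: 6.0
position: [0.5773, 0.1248, 0.1]
tcp_rot: [0.029, 0.983, -0.077, 0.162]
force: [-0.5, -0.5, 0.0]
width: 0.003
gripper_force: 0.0
```

```bash
python3 st.py; python3 - <<'E'
from h import *
p=optics.read_camera('wrist'); save(p,'w3')
E
```

```text
6.0 [0.5773 0.1248 0.1   ] s,lat mm -85.6 -2.4 q [ 0.26  0.48  2.1  -0.55  0.31  2.5 ] F [-0.49489418 -0.46818115  0.00487202]
tilt 18.9 tilt dir -14.7 y-axis dir 80.7 yz 0.033
```

View pics/w3.png

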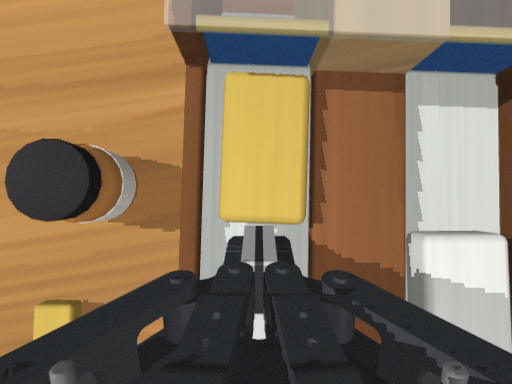

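The ingot is under control, its front at (265,75) just before the flap at (260,48). I'll push further and check the joints before the final stretch.

Emit:
{"op": "drive_tool", "data": {
  "steps": [
    [0.01,-0.002,-0.002,0,-0.7,0,1],
    [0.02,-0.004,-0.002,0,-1.5,0,1],
    [0.03,-0.0055,-0.002,0,-2.2,0,1],
    [0.039,-0.007,-0.002,0,-3,0,1],
    [0.039,-0.007,-0.002,0,-3,0,1]
  ]
}}

```text
clock: 6.68
position: [0.6157, 0.1178, 0.0969]
tcp_rot: [0.027, 0.979, -0.077, 0.187]
force: [0.4, -0.2, 0.9]
width: -0.004
gripper_force: 0.0
```

```bash
python3 st.py; python3 - <<'E'
from h import *
p=optics.read_camera('wrist'); a=p['frame'][:,:,::-1]; p=optics.read_camera('side'); b=cv2.resize(p['frame'][130:258,130:290,::-1],None,fx=3,fy=3)
cv2.imwrite('pics/m4.png',cv2.resize(np.hstack([a,b[:,:480]]),None,fx=.8,fy=.8))
E
```

```text
6.675 [0.6157 0.1178 0.0969] s,lat mm -46.5 -2.5 q [ 0.24  0.52  2.07 -0.67  0.27  2.59] F [ 0.43091367 -0.16749443  0.94143059]
tilt 21.8 tilt dir -12.9 y-axis dir 80.7 yz 0.025
```

View pics/m4.png

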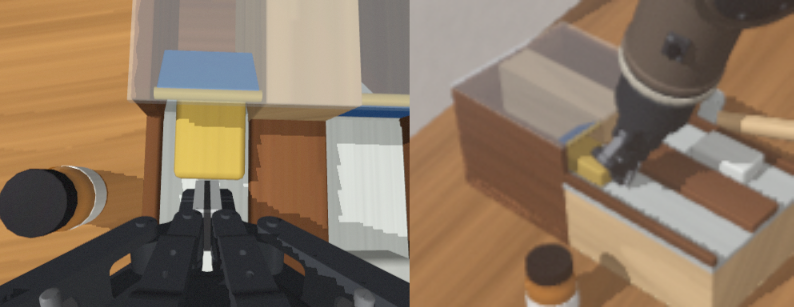

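The flap is lifted by the ingot (flap at (210,72) in the left half), all straight. I'll continue.

Emit:
{"op": "drive_tool", "data": {
  "steps": [
    [0.008,-0.0015,0,0,-1.5,0,1],
    [0.016,-0.003,0.001,0,-3,0,1],
    [0.024,-0.0045,0.001,0,-4,0,1],
    [0.024,-0.0045,0.001,0,-4,0,1]
  ]
}}

```text
clock: 7.28
position: [0.6395, 0.1133, 0.0979]
tcp_rot: [0.025, 0.972, -0.078, 0.221]
force: [-0.4, -0.4, 0.3]
width: -0.002
gripper_force: 0.0
```

```bash
python3 st.py
```

```text
7.275 [0.6395 0.1133 0.0979] s,lat mm -22.3 -2.7 q [ 0.23  0.53  2.07 -0.98  0.22  2.89] F [-0.37045793 -0.43127284  0.30348056]
tilt 25.7 tilt dir -11.0 y-axis dir 80.6 yz 0.014
```

Emit:
{"op": "drive_tool", "data": {
  "steps": [
    [0,0,0,0.3,2.5,0,1],
    [0.007,-0.0012,0,0.3,2.5,0,1],
    [0.0145,-0.0025,0,0.3,2.5,0,1],
    [0.0145,-0.0025,0,0.3,2.5,0,1],
    [0.0145,-0.0025,0,0.3,2.5,0,1]
  ]
}}

```text
clock: 7.9
position: [0.6536, 0.1106, 0.0975]
tcp_rot: [0.024, 0.977, -0.078, 0.199]
force: [-0.6, 0.6, -0.1]
width: -0.0
gripper_force: 0.0
```

```bash
python3 st.py; python3 - <<'E'
from h import *
p=optics.read_camera('wrist'); a=p['frame'][:,:,::-1]; p=optics.read_camera('side'); b=cv2.resize(p['frame'][130:258,130:290,::-1],None,fx=3,fy=3)
cv2.imwrite('pics/m5.png',cv2.resize(np.hstack([a,b[:,:480]]),None,fx=.8,fy=.8))
E
```

```text
7.9 [0.6536 0.1106 0.0975] s,lat mm -8.1 -2.9 q [ 0.21  0.55  2.01 -0.65  0.26  2.54] F [-0.61709423  0.59478543 -0.11227905]
tilt 23.1 tilt dir -11.5 y-axis dir 80.6 yz 0.016
```

View pics/m5.png

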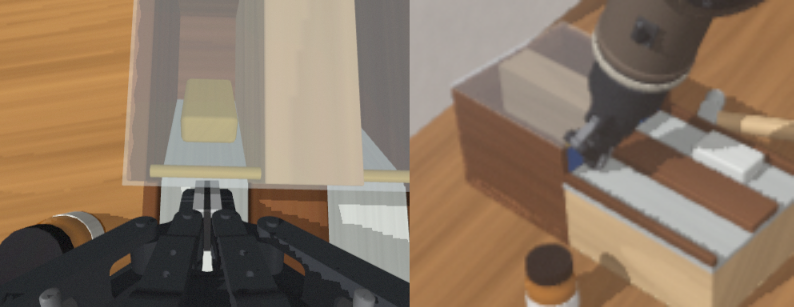

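The ingot has slid down the chute into the bin (left half, (210,110)). I'll draw straight back along the lane, then up.

Emit:
{"op": "drive_tool", "data": {
  "steps": [
    [-0.015,0.003,0,0,0,0,1],
    [-0.035,0.006,0,0,0,0,1],
    [-0.06,0.011,0.001,0,0,0,1],
    [-0.085,0.015,0.002,0,0,0,1],
    [-0.085,0.015,0.03,0,3,0,1],
    [-0.085,0.015,0.07,0,6,0,1],
    [-0.085,0.015,0.11,0,10,0,1],
    [-0.085,0.015,0.15,0,10,0,1]
  ]
}}

```text
clock: 9.0
position: [0.5699, 0.1268, 0.2505]
tcp_rot: [0.029, 0.99, -0.076, 0.114]
force: [0.2, -0.5, -0.1]
width: 0.0
gripper_force: 0.0
```

Emit:
{"op": "drive_tool", "data": {
  "steps": [
    [0,0,0,0,0,0,1],
    [0,0,0,0,0,0,1],
    [0,0,0,0,0,0,1],
    [0,0,0,0,0,0,1],
    [0,0,0,0,0,0,1],
    [0,0,0,0,0,0,1],
    [0,0,0,0,0,0,1],
    [0,0,0,0,0,0,1]
  ]
}}

```text
clock: 10.0
position: [0.569, 0.1256, 0.2477]
tcp_rot: [0.031, 0.99, -0.076, 0.113]
force: [0.1, 0.8, 0.2]
width: 0.001
gripper_force: 0.0
```

```bash
python3 st.py; python3 - <<'E'
from h import *
p=optics.read_camera('wrist'); a=p['frame'][:,:,::-1]
for l in ['brass_ingot_centre','silver_ingot_centre','flux_jar_centre','hammer']: print(l,[(np.round(d['xyz'],3).tolist(),round(d['confidence'],2)) for d in spotter.pinpoint(l,p)][:3])
p=optics.read_camera('side'); b=cv2.resize(p['frame'][130:258,130:290,::-1],None,fx=3,fy=3)
cv2.imwrite('pics/m6.png',cv2.resize(np.hstack([a,b[:,:480]]),None,fx=.8,fy=.8))
E
```

```text
10.0 [0.569  0.1256 0.2477] s,lat mm -94.0 -3.0 q [ 0.25  0.28  1.9  -0.19  0.77  2.09] F [0.14495192 0.76058608 0.24335919]
tilt 13.5 tilt dir -19.6 y-axis dir 80.9 yz 0.044
brass_ingot_centre [([0.524, 0.284, 0.007], 0.96), ([0.432, 0.264, 0.002], 0.68)]
silver_ingot_centre [([0.532, 0.034, 0.104], 0.91)]
flux_jar_centre [([0.627, 0.234, 0.037], 0.56)]
hammer [([0.554, -0.144, 0.004], 0.78)]
```

View pics/m6.png

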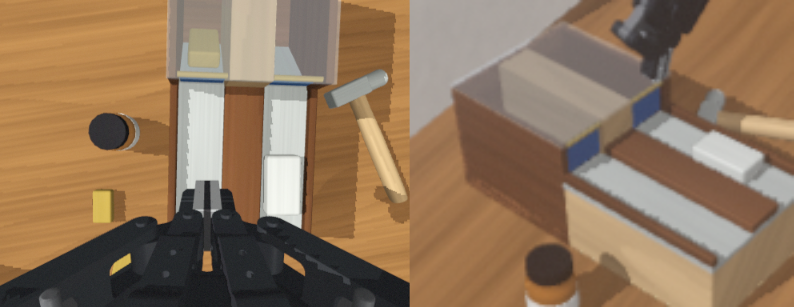

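The brass ingot is in the bin (left half, (205,48)) and the lane is empty. The left flap hangs shut (right half, (583,148)), and the silver ingot, jar and hammer haven't moved.

```bash
python3 -c "
from cell import bot
print(bot.close_job())"
```

```text
the job is handed in; nothing more can be done
None
```

I pushed the brass ingot through the left flap and down the chute into the return box, then drew back. The flap hangs shut, the silver ingot, jar and hammer stayed where they were, and the job was handed in at about 10 s.

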